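Unclip the filled weighing cassette from the shop scale

TASK

Drop the two walnuts lying on the counter into the blue weighing cassette while it is still clipped in the scale. Then pinch the cassette's two orange side catches together to unlock it, lift it straight off the scale with the nuts inside, and finish while still holding it by the pinched catches, upright and still, about 10 cm above the scale. Leave everything else on the counter where it is.

Things in the scene. Friction and masses are not known exactly. Their poses are not given: they have to be found in the camera images.
- scale: White counter scale, fixed. Origin on the counter under the cradle's centre; x along the cassette, y towards catch_l, z up. Housing x -125 to +90 mm, y +-85 mm; steel platform 40 mm above the counter, black display at -x. Cradle: stops 10 mm tall with 2 mm play; on each side (y +-33 to 46, x +-18 mm) a dark lip, top 61.5 mm above the counter (the cradle's tallest part), hooks over a catch's foot.
- cassette: Blue open tub locked on the scale. Origin: centre of underside (40 mm above the counter while docked), axes then as the scale's. 136 (x) x 60 (y) x 75 mm tall, walls 2.5, floor 3 mm, 0.15-0.25 kg. Waist (x +-25 mm) 40 mm wide outside, 35 inside: a recess each side for catch and finger. End pockets, centres x +-46 mm, 38 x 55 mm inside. Catches pressed, it lifts straight up, free after 25 mm.
- cassette_grip (a point): Point on the cassette's vertical centre line, midway between the two catch pads, 54 mm above its underside (94 mm above the counter while docked). Axes as the cassette's. Pinch here from above along y.
- catch_l_pad (a point): Centre of the outer face of the orange ribbed catch on the cassette's +y side, 31.5 mm from the centre line when out, 54 mm above the cassette's underside. The catch is an upright plate 32 mm long (x), 4 mm thick, from 8 to 70 mm above the cassette's underside, with a hook at its foot sticking out 5.5 mm under the cradle's lip.
- catch_r_pad (a point): The same for the catch on the -y side. Over both catches: 63 mm when out, 49 mm when fully pressed.
- catch_l (a joint): Travel of the +y catch towards the centre line: 0 out (locked), 0.007 m fully pressed. A spring returns it: 1.8 N at the start, 6 N fully pressed; from 0.004 (cassette centred) to 0.006 on its hook clears the lip. Fully pressed it is a firm grip on the cassette.
- catch_r (a joint): The same for the -y catch.
- nut_a_center (a point): Centre of a whole walnut in its shell, pale tan, a ball 30 mm in diameter, about 14 g, lying on the counter on the +y side of the scale. It can roll.
- nut_b_center (a point): Centre of the other walnut, the same, on the counter on the -y side of the scale.
- jar_center (a point): Bystander: small full jar with a metal cap, 76 mm in diameter, 110 mm tall; the point is half-way up. Leave alone.
- cups_center (a point): Bystander: nested stack of white paper cups upside up, 77 mm in diameter, 107 mm tall; the point is half-way up. Leave alone.
- tape_center (a point): Bystander: roll of brown packing tape lying flat, 90 mm in diameter, 48 mm tall; centre. Leave alone.
- calculator_center (a point): Bystander: black desk calculator, 150 x 105 x 18 mm; centre. Leave alone.
- mouse_center (a point): Bystander: white computer mouse, 105 x 58 x 26 mm; centre. Leave alone.
- stapler_center (a point): Bystander: red stapler, 135 x 34 x 40 mm; centre. Leave alone.

How it is judged:
By the outcome, as a careful person would: the job done as asked, in the order asked, and still so for the second after the job is handed in, while the arm keeps its last pose, push and grip.
It also fails if it takes over 61 s, if anything falls off the work surface, if the arm or the gripper's body presses on something with over 40 N, if the wrist force passes 120 N, or if a joint passes its speed limit or range.

ROBOT

A 7-joint arm with a two-finger parallel gripper is mounted at the origin on the work surface. World frame = base frame: x ahead of the robot, y to its left, z up, the work surface at z = 0. Lengths are in m, angles in rad, forces in N, time in s.
With the tool pointing down it reaches from about 0.425 to 0.825 m from the base axis. Payload 3.6 kg.
Tool frame: the origin (TCP) lies at the very end of the fingers, on their centre line; the grasp point (between the pads) lies 19 mm behind it; z points along the fingers, y is the direction in which the jaws open and shut (so a half turn about z gives the same grasp; the last joint's range is limited). The gripper opens to 85 mm and grips with 20 to 120 N. Pads are 22 mm wide; open, the fingers measure 114 mm over their backs; the gripper's body (76 mm by 85 mm) begins 54 mm behind the grasp point. The pads swing forward as they close: fully open they stand 13 mm farther back than shut.
Start: joints at [1.077, 0.615, -0.013, 1.423, 0.008, 1.103, -0.04], TCP at [0.293, -0.58, 0.209] pointing down, gripper open.
Joint ranges: [-3.12, 3.12], [-0.3, 2.06], [-1.34, 1.32], [0.26, 2.42], [-1.36, 4.5], [0.01, 1.98], [-2.84, 2.84]. Speed limits (rad/s): [2.79, 2.79, 3.14, 3.14, 3.14, 3.14, 3.14].

INTERFACE

Orientations are given as a rotation vector (axis times angle).
In Python, from station import arm gives the robot as it stands.
- The arm moves only by the tool servo_tool, never from a script. Its argument "rows" is a list of rows, each a list of 7 numbers: the finger opening in mm, from 0 to 85.4, then the shift along the tool's x, y, z in units of 50 mm (1.0 is 50 mm), then the turn, a rotation vector about the tool's x, y, z in units of 10 degrees (1.0 is 10 degrees). In form: [[jaw, x, y, z, wx, wy, wz], ...]. A call has 1 to 20 rows; each row shifts and turns the commanded pose from where the row before left it, along the tool's axes as they then stand; what a row does not reach is not made up. A row lasts 1/8 s, in which the tool goes at most 62.5 mm and 10.7 degrees, less where a joint would pass 70% of its speed; a pose out of reach is approached as far as the arm can. A call is refused whole if a number of a shift passes 1 or a number of a turn 1, either way. A call with a gripper value outside its range is refused whole. The fingers move at their own pace and stop on an object; "squeeze" is the grip in N (left out, the last holds). Time passes only in rows, so rows that do not move let the fingers close. It gives the time, the measured TCP pose, the force and the opening at its end, in the units of the state.
- arm.sense(): the state, without advancing time (a new reading comes with each control period).
- arm.snapshot(name): name is "scene" or "top" or "wrist"; returns the picture (400x640x3 uint8, red, green, blue); there is no depth.
- arm.camera_params(name): a dict with "intrinsics" (3x3 intrinsics, pixels), "k1" (the pictures are not rectified: a ray, as slopes to the right and down, at radius r is drawn at 1 + k1 r^2 times it, then the intrinsics apply), "camera_from_world" (4x4, takes a point from world to camera coordinates); the wrist camera has in their place "T_tool_cam" (4x4, takes a point from camera to tool coordinates, whose origin is the TCP and whose axes are the flange's). Camera axes: x right, y down, z forward; pixel columns grow to the right and rows downward; lengths in m; the calibration is good to about 2 mm. A picture is of the moment at which its call begins: read the wrist's pose just before it. camera_params takes no time and is no camera call.
- arm.job_done(): hands the job in, once; it reports no verdict.
Trained networks look in the newest picture that a camera, given by its name, has taken for a name from the list of things; names that differ only in an ending like _2 or _b are one class to them, and where a whole thing is asked for, a point or a joint stands for the part that bears it (a point fixed in the world has none). Each returns a list of dicts, best first, with "confidence" (0 to 1); they miss things now and then, are a little off and sometimes report something else, mostly with a low value. They report only what shows in the picture. A call takes as long as a camera call.
- arm.look_for(label, camera): "position" ([column, row] in pixels, amid what is visible of it).
- arm.outline_of(label, camera): "pixels" (400x640 bool, what is visible of it) and "position" ([column, row] in pixels, amid what is visible of it).
- arm.pinpoint(label, camera): "position" ([column, row] in pixels: a listed point, or the origin of a listed thing).
The state is a dict: "clock": time; "q": joint angles; "qvel": joint speeds; "joint_torque": joint torques, N m; "eef_pos": TCP position; "ee_rot": TCP orientation; "ft_force": force on the tool from outside, world axes, zero at the start; "wrist_torque": the same for the moment, N m; "gripper_width": finger opening in m.
Only numpy, scipy, OpenCV 4.12 (cv2) and the standard library are available. Lean on these libraries where they do the work, as an engineer would, in place of code of your own. Each camera call takes 0.05 s, during which the arm holds its last target. There are 200 camera calls.

## Working session

There is one attempt and no reset: what is moved stays moved. The work goes in short steps, Python scripts to look and compute and a tool call to move; the robot and the scene stay as the last step left them, time stands still between calls to the robot, and variables do not carry over. Pictures are saved under pics/ and viewed, about 8 in all and at most 12, crops included, and the job is handed in when it is done.

Besides the shell and the picture viewer there is one more tool, called after "Emit:" in YAML: its name, and indented under it one key for each argument. servo_tool: Moves the arm, as the interface text tells. Its arguments: {"type":"object","properties":{"rows":{"type":"array","items":{"type":"array","items":{"type":"number"}}},"squeeze":{"type":"number"}},"required":["rows"]}

```bash
mkdir -p pics; ls; cat > h.py <<'E'
import numpy as np, cv2
from scipy.spatial.transform import Rotation as R
from station import arm
def cam(name):
    p=arm.camera_params(name); K=np.array(p["intrinsics"]); k1=p["k1"]
    if "camera_from_world" in p: T=np.linalg.inv(np.array(p["camera_from_world"]))
    else:
        s=arm.sense(); W=np.eye(4); W[:3,:3]=R.from_rotvec(s["ee_rot"]).as_matrix(); W[:3,3]=s["eef_pos"]
        T=W@np.array(p["T_tool_cam"])
    return K,k1,T
def ray(c,px):
    K,k1,T=c; d=cv2.undistortPoints(np.array([[px]],float),K,np.array([k1,0,0,0.]))[0,0]
    v=T[:3,:3]@np.array([d[0],d[1],1]); return T[:3,3],v/np.linalg.norm(v)
def at_z(c,px,z):
    o,v=ray(c,px); return o+v*(z-o[2])/v[2]
def tri(rays):
    A=np.zeros((3,3));b=np.zeros(3)
    for o,v in rays: P=np.eye(3)-np.outer(v,v);A+=P;b+=P@o
    x=np.linalg.solve(A,b); return x,[np.linalg.norm((np.eye(3)-np.outer(v,v))@(x-o)) for o,v in rays]
def proj(c,X):
    K,k1,T=c; p=np.linalg.inv(T)@np.r_[X,1]; a=p[:2]/p[2]; a=a*(1+k1*(a@a)); return K[:2,:2]@a+K[:2,2]
def snap(name,f=None):
    c=cam(name); im=arm.snapshot(name)
    if f: cv2.imwrite(f"pics/{f}.png",cv2.cvtColor(np.asarray(im),cv2.COLOR_RGB2BGR))
    return c,im
E
cat > m1.py <<'E'
from h import *
np.set_printoptions(precision=4,suppress=True)
s=arm.sense(); print(s["clock"],s["eef_pos"],s["ee_rot"],s["gripper_width"],s["ft_force"])
C={n:snap(n,n+"0")[0] for n in("scene","top")}
H=dict(nut_a_center=.015,nut_b_center=.015,cassette_grip=.094,catch_l_pad=.094,catch_r_pad=.094,scale=0,cassette=.04,jar_center=.055,cups_center=.0535,tape_center=.024,calculator_center=.009,mouse_center=.013,stapler_center=.02)
for l,z in H.items():
    rs=[]
    for n in C:
        for d in arm.pinpoint(l,n)[:2 if 'nut' in l else 1]:
            print(l,n,round(d["confidence"],2),np.round(d["position"],1),at_z(C[n],d["position"],z)); rs.append(ray(C[n],d["position"]))
    if len(rs)==2: print("   tri",*tri(rs))
print(arm.sense()["clock"])
im=np.hstack([cv2.imread(f"pics/{n}0.png") for n in C]); cv2.imwrite("pics/both.png",cv2.imread("pics/top0.png"))
E
python3 m1.py
```

```text
pics
0.0 [ 0.2928 -0.5794  0.2082] [-3.0535 -0.7277  0.001 ] 0.08517571853118931 [ 0.9697 -0.2885 -0.1403]
nut_a_center scene 0.58 [402.6 206.3] [0.555  0.3287 0.015 ]
nut_a_center top 0.53 [203.1 227.9] [0.5386 0.3281 0.015 ]
   tri [0.5404 0.331  0.005 ] [np.float64(0.0007790755237609951), np.float64(0.0007790755237610319)]
nut_b_center scene 0.53 [245.1 195.5] [ 0.4582 -0.2932  0.015 ]
nut_b_center scene 0.42 [191.2 196.1] [ 0.4557 -0.5153  0.015 ]
nut_b_center top 0.42 [416.3 247.1] [ 0.444 -0.314  0.015]
nut_b_center top 0.38 [310.1 201.3] [ 0.603  -0.0013  0.015 ]
cassette_grip scene 0.93 [322.9 194.5] [0.5848 0.0208 0.094 ]
cassette_grip top 0.96 [299.9 204.9] [0.5773 0.0291 0.094 ]
   tri [0.5781 0.025  0.0898] [np.float64(0.004164499215042764), np.float64(0.004164499215042763)]
catch_l_pad scene 0.53 [442.9 225.8] [0.7928 0.4214 0.094 ]
catch_l_pad top 0.4 [290.1 206.8] [0.5732 0.0579 0.094 ]
   tri [0.646  0.2576 0.0049] [np.float64(0.20284054861090023), np.float64(0.20284054861090026)]
catch_r_pad scene 0.46 [315.7 192.5] [ 0.5701 -0.0059  0.094 ]
catch_r_pad top 0.57 [313
[... 1209 characters left out ...]
137994121815)]
calculator_center scene 0.65 [438.8 224.3] [0.6687 0.4461 0.009 ]
calculator_center top 0.72 [159.8 194.7] [0.6512 0.4618 0.009 ]
   tri [ 0.6526  0.4578 -0.0012] [np.float64(0.006790428605341942), np.float64(0.00679042860534203)]
mouse_center scene 0.63 [189.8 198.2] [ 0.4682 -0.5185  0.013 ]
mouse_center top 0.59 [480.  238.1] [ 0.4609 -0.5093  0.013 ]
   tri [ 0.4622 -0.516   0.0079] [np.float64(0.004746212007564616), np.float64(0.004746212007564247)]
stapler_center scene 0.76 [438.5 196. ] [0.4936 0.4827 0.02  ]
stapler_center top 0.69 [148.5 251.6] [0.4754 0.4899 0.02  ]
   tri [0.4764 0.4905 0.0096] [np.float64(0.00265886834966501), np.float64(0.0026588683496651215)]
1.4
```

View pics/top0.png

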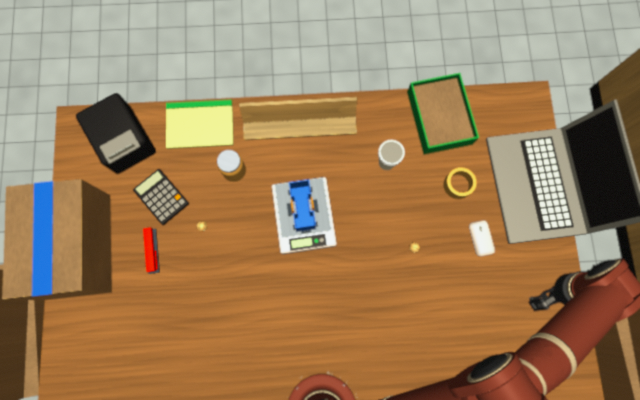

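View pics/scene0.png

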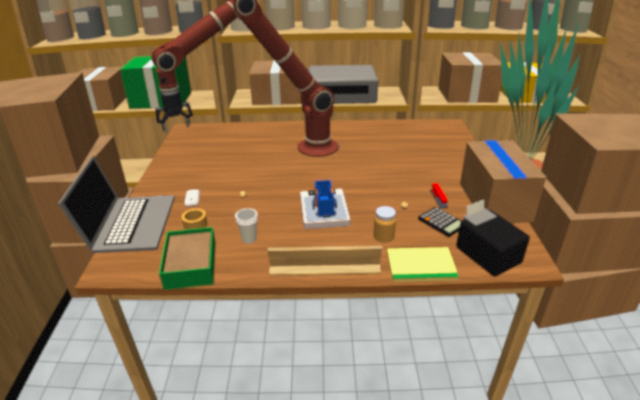

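The top view shows the scale at about (304,215), with its display towards the robot. The nuts are at (201,226) and (415,247), matching the network detections. The cassette's yaw is about +8°. I'll turn the tool to that heading and go above nut b.

Emit:
servo_tool:
  rows:
    - [85,0,0,0,0,0,0.95]
    - [85,0,0,0,0,0,0.95]
    - [85,0.466,-0.604,0.19,0,0,0]
    - [85,0.466,-0.604,0.19,0,0,0]
    - [85,0.466,-0.604,0.19,0,0,0]
    - [85,0.466,-0.604,0.19,0,0,0]
    - [85,0.466,-0.604,0.19,0,0,0]
    - [85,0.466,-0.604,0.19,0,0,0]
    - [85,0.466,-0.604,0.19,0,0,0]
    - [85,0.466,-0.604,0.19,0,0,0]
    - [85,0,0,0,0,0,0]
    - [85,0,0,0,0,0,0]
  squeeze: 25

```text
clock: 2.9
eef_pos: [0.4447, -0.3165, 0.1337]
ee_rot: [3.133, 0.213, -0.0]
ft_force: [-0.9, -1.0, 0.4]
gripper_width: 0.0853
```

```bash
cat >> h.py <<'E'
def rel(X,down=True):
    "world target -> shift in tool units (50mm)"
    s=arm.sense(); return R.from_rotvec(s["ee_rot"]).inv().apply(np.array(X)-s["eef_pos"])/.05
def heading():
    s=arm.sense(); M=R.from_rotvec(s["ee_rot"]).as_matrix(); return np.degrees(np.arctan2(M[1,0],M[0,0])), M[:,2]
np.set_printoptions(precision=4,suppress=True)
def look(labels,f=None,n="wrist"):
    c,im=snap(n,f)
    for l,z in labels.items():
        for d in arm.pinpoint(l,n)[:2]:
            X=at_z(c,d["position"],z); print(l,round(d["confidence"],2),np.round(d["position"],1),X,"rel",rel(X))
    s=arm.sense();print("t",s["clock"],s["eef_pos"],"hd",*heading(),"w",s["gripper_width"],"F",s["ft_force"])
    return c,im
E
python3 -c "
from h import *
print(np.array(arm.camera_params('wrist')['T_tool_cam']))
look(dict(nut_b_center=.015),'w1')"
```

```text
[[ 0.0003 -0.9643 -0.2648  0.0667]
 [ 1.      0.0006 -0.0008  0.0002]
 [ 0.0009 -0.2648  0.9643 -0.1634]
 [ 0.      0.      0.      1.    ]]
nut_b_center 0.67 [306.7 183.9] [ 0.447  -0.3061  0.015 ] rel [ 0.0852 -0.2185  2.3756]
t 3.0 [ 0.4442 -0.3173  0.1338] hd 7.6469465691334095 [ 0.0001 -0.0014 -1.    ] w 0.08530299196547873 F [-0.2359 -0.3438 -0.1349]
```

View pics/w1.png

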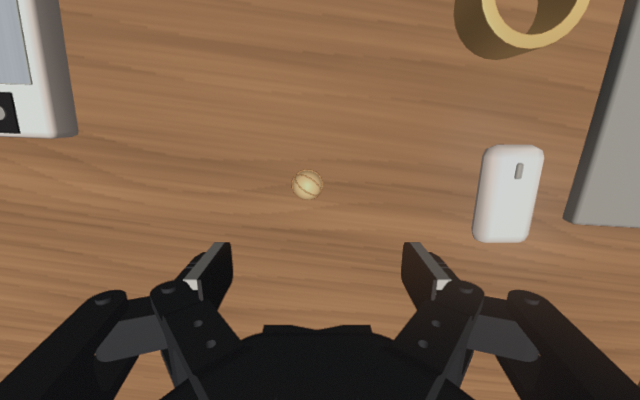

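Emit:
servo_tool:
  rows:
    - [70,0.085,-0.22,0.2,0,0,0]
    - [60,0,0,0.55,0,0,0]
    - [60,0,0,0.6,0,0,0]
    - [60,0,0,0.6,0,0,0]
    - [60,0,0,0.4,0,0,0]
    - [60,0,0,0.22,0,0,0]
    - [50,0,0,0,0,0,0]
    - [40,0,0,0,0,0,0]
    - [33,0,0,0,0,0,0]
    - [25,0,0,0,0,0,0]
    - [20,0,0,0,0,0,0]
    - [20,0,0,0,0,0,0]
    - [20,0,0,0,0,0,0]
  squeeze: 25

```text
clock: 4.62
eef_pos: [0.4479, -0.3043, 0.0051]
ee_rot: [3.134, 0.214, 0.001]
ft_force: [0.3, 0.5, 1.4]
gripper_width: 0.0199
```

The opening went to 20 mm, so the nut isn't held across its diameter. I'll look before going on.

```bash
python3 -c "
from h import *
look(dict(nut_b_center=.015),'w2')"
```

```text
t 4.725 [ 0.4479 -0.3042  0.0051] hd 7.800887158992609 [ 0.0005 -0.0004 -1.    ] w 0.019886373451164664 F [ 0.9446 -0.2418  1.2908]
```

View pics/w2.png

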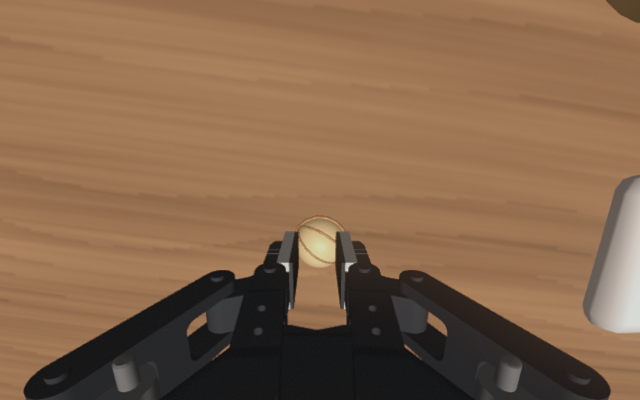

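```bash
python3 -c "
from h import *
c=cam('wrist'); s=arm.sense()
for p in [(321,241),(321,238)]:
  for z in(.015,.02): X=at_z(c,p,z); print(p,z,X,rel(X))
M=R.from_rotvec(s['ee_rot'])
for v in [(0,0,0),(0,.01,0),(.011,.01,0),(.011,.01,-.019),(-.011,.01,0),(.022,0,-.01)]: print(v,proj(c,s['eef_pos']+M.apply(v)))"
```

```text
(321, 241) 0.015 [ 0.4467 -0.307   0.015 ] [-0.0312  0.0514 -0.1988]
(321, 241) 0.02 [ 0.4489 -0.3066  0.02  ] [ 0.0133  0.0498 -0.2988]
(321, 238) 0.015 [ 0.4486 -0.3067  0.015 ] [ 0.0065  0.0512 -0.1988]
(321, 238) 0.02 [ 0.4507 -0.3064  0.02  ] [ 0.0497  0.0496 -0.2988]
(0, 0, 0) [316.6012 231.9963]
(0, 0.01, 0) [332.903  232.0047]
(0.011, 0.01, 0) [333.1877 215.0047]
(0.011, 0.01, -0.019) [335.1195 226.3952]
(-0.011, 0.01, 0) [332.6254 248.4338]
(0.022, 0, -0.01) [316.5932 202.1213]
```

```bash
python3 -c "
from h import *
im=cv2.imread('pics/w2.png')[190:330,230:410]
a=cv2.resize(im,None,fx=4,fy=4,interpolation=cv2.INTER_CUBIC)
cv2.imwrite('pics/w2c.png',a)
c=cam('wrist'); s=arm.sense(); M=R.from_rotvec(s['ee_rot'])
for z in(0,-.01,-.02,-.03,-.04): print(z,*[np.round(proj(c,s['eef_pos']+M.apply((x,.01,z)))) for x in(-.011,.011)])"
```

```text
0 [333. 248.] [333. 215.]
-0.01 [334. 256.] [334. 221.]
-0.02 [335. 264.] [335. 227.]
-0.03 [336. 273.] [336. 234.]
-0.04 [337. 284.] [338. 243.]
```

View pics/w2c.png

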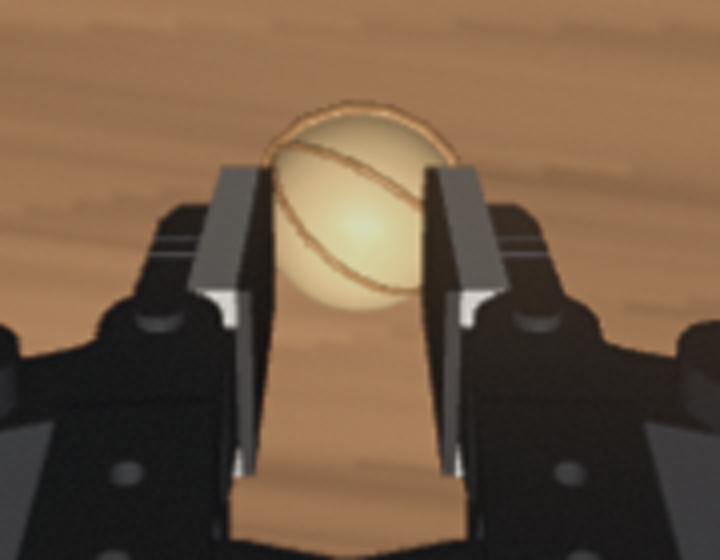

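The crop shows the pad tips (full-picture row 231, columns 298 and 336) above the nut's equator. By projection they sit about 22 mm behind the reported TCP. The nut is centred between the pads, undisturbed and just not reached, so I'll open and go lower in checked steps.

Emit:
servo_tool:
  rows:
    - [45,0,-0.02,0,0,0,0]
    - [45,0,0.05,0,0,0,0]
    - [45,0,0,0.12,0,0,0]
    - [45,0,0,0.12,0,0,0]
    - [45,0,0,0,0,0,0]

```text
clock: 5.35
eef_pos: [0.4473, -0.305, -0.0079]
ee_rot: [-3.133, -0.214, 0.002]
ft_force: [0.7, -0.2, 0.5]
gripper_width: 0.0451
```

```bash
python3 -c "
from h import *
c,im=look(dict(nut_b_center=.015),'w3')
cv2.imwrite('pics/w3c.png',cv2.resize(cv2.imread('pics/w3.png')[190:330,230:410],None,fx=4,fy=4))"
```

```text
nut_b_center 0.75 [320.5 252.8] [ 0.445  -0.3075  0.015 ] rel [-0.0604  0.0349 -0.4464]
t 5.45 [ 0.4477 -0.3054 -0.0073] hd 7.80223855133285 [-0.0004  0.0003 -1.    ] w 0.04521578048685421 F [ 0.6322 -0.6336  1.0981]
```

View pics/w3c.png

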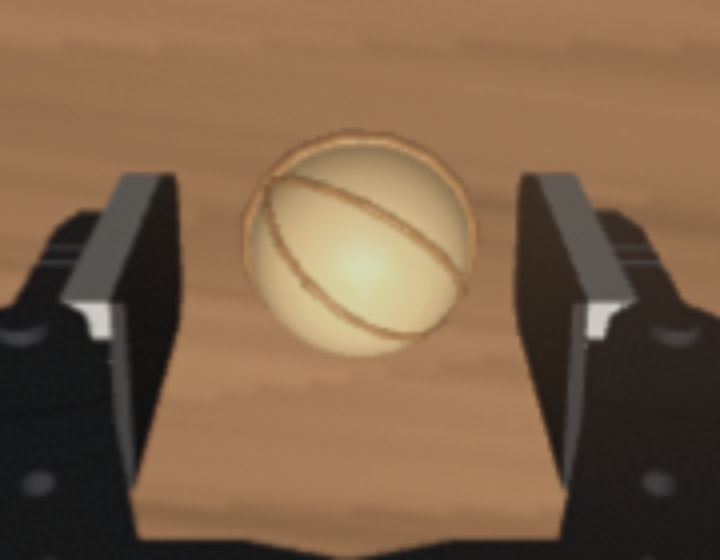

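Still no contact, and the nut (320,253) sits centred between the pads. Next I'll go down 11 mm more and close.

Emit:
servo_tool:
  rows:
    - [45,0,0.03,0.1,0,0,0]
    - [45,-0.03,0,0.06,0,0,0]
    - [45,0,0,0.06,0,0,0]
    - [45,0,0,0,0,0,0]

```text
clock: 5.95
eef_pos: [0.4464, -0.307, -0.0184]
ee_rot: [-3.134, -0.214, 0.001]
ft_force: [-0.5, -0.3, 1.0]
gripper_width: 0.0448
```

Emit:
servo_tool:
  rows:
    - [38,0,0,0,0,0,0]
    - [30,0,0,0,0,0,0]
    - [22,0,0,0,0,0,0]
    - [22,0,0,0,0,0,0]
    - [22,0,0,0,0,0,0]
  squeeze: 25

```text
clock: 6.58
eef_pos: [0.4468, -0.3072, -0.0179]
ee_rot: [3.134, 0.214, 0.0]
ft_force: [-0.1, 0.1, 1.5]
gripper_width: 0.0282
```

Emit:
servo_tool:
  rows:
    - [22,0,0,-0.2,0,0,0]
    - [22,0,0,-0.4,0,0,0]
    - [22,0,0,-0.7,0,0,0]
    - [22,0,0,-0.8,0,0,0]
    - [22,0,0,-0.7,0,0,0]
    - [22,0.15,-0.35,-0.5,0,0,0]
    - [22,0.29,-0.69,-0.46,0,0,0]
    - [22,0.29,-0.69,0,0,0,0]
    - [22,0.29,-0.69,0,0,0,0]
    - [22,0.29,-0.69,0,0,0,0]
    - [22,0.29,-0.69,0,0,0,0]
    - [22,0.29,-0.69,0,0,0,0]
    - [22,0.29,-0.69,0,0,0,0]
    - [22,0.29,-0.69,0,0,0,0]
    - [22,0.2,-0.4,0,0,0,0]
    - [22,0,0,0,0,0,0]
    - [22,0,0,0,0,0,0]

```text
clock: 8.7
eef_pos: [0.5358, 0.0199, 0.1701]
ee_rot: [3.133, 0.211, -0.001]
ft_force: [-0.4, -0.6, -0.5]
gripper_width: 0.0283
```

```bash
cat > ov.py <<'E'
from h import *
import sys
f=sys.argv[1]
c,im=look(dict(nut_b_center=.203,cassette_grip=.094,cassette=.04,catch_l_pad=.094,catch_r_pad=.094),f)
d=arm.outline_of("cassette","wrist")
if d:
    m=np.asarray(d[0]["pixels"]).astype(np.uint8); print("cas",d[0]["confidence"],d[0]["position"],m.sum())
    cs,_=cv2.findContours(m,cv2.RETR_EXTERNAL,cv2.CHAIN_APPROX_SIMPLE); b=max(cs,key=cv2.contourArea)
    P=np.array([at_z(c,p[0],.115)[:2] for p in b]).astype(np.float32); r=cv2.minAreaRect(P*1000); print("rect at z=.115",r); 
E
python3 ov.py w4
```

```text
nut_b_center 0.93 [320.3 258. ] [0.5354 0.018  0.203 ] rel [-0.0131  0.0313 -0.6585]
cassette_grip 0.83 [316.4 148.1] [0.5789 0.0259 0.094 ] rel [ 0.8689 -0.0081  1.5206]
cassette_grip 0.27 [ 38.  133.4] [0.5606 0.2584 0.094 ] rel [ 1.1248 -4.6653  1.517 ]
cassette 0.96 [320.7 138.9] [0.5834 0.0222 0.04  ] rel [0.9456 0.0829 2.6008]
catch_l_pad 0.58 [282.3 146.3] [0.5766 0.0541 0.094 ] rel [ 0.8937 -0.5609  1.52  ]
catch_r_pad 0.64 [357.  150.4] [ 0.5816 -0.0078  0.094 ] rel [0.8246 0.687  1.52  ]
t 9.0 [0.5361 0.0207 0.17  ] hd 7.71965075247366 [-0.0001 -0.0002 -1.    ] w 0.028446729838430235 F [-0.72   -0.2194  0.6966]
cas 0.91 [319.0, 135.4] 13452
rect at z=.115 ((579.6571044921875, 23.747520446777344), (135.05519104003906, 61.45333480834961), 5.210168361663818)
```

View pics/w4.png

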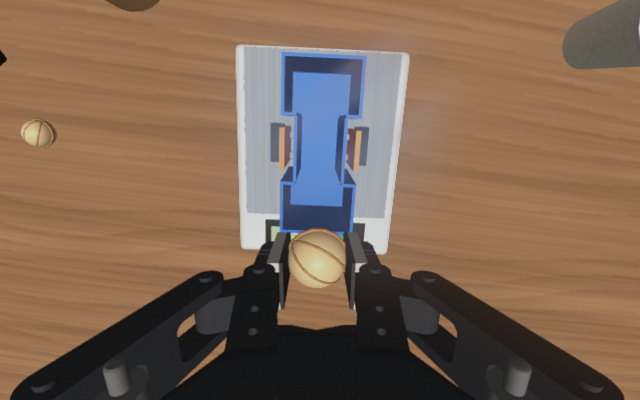

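The picture shows the nut held at (318,258) and the cassette at (322,140), with its near pocket right below. The cassette rectangle comes out 135×61 mm at rim height, as it should, with a yaw of about 5°. I'll lower over the near (-x) pocket and turn 2.7°.

Emit:
servo_tool:
  rows:
    - [22,0,-0.03,0.2,0,0,0.27]
    - [22,0,0,0.4,0,0,0]
    - [22,0,0,0.4,0,0,0]
    - [22,0,0,0.3,0,0,0]
    - [22,0,0,0.1,0,0,0]
    - [22,0,0,0,0,0,0]
    - [22,0,0,0,0,0,0]

```text
clock: 9.93
eef_pos: [0.5367, 0.0231, 0.1006]
ee_rot: [-3.138, -0.14, -0.002]
ft_force: [-0.3, -0.5, 0.3]
gripper_width: 0.0282
```

```bash
python3 ov.py w5
```

```text
nut_b_center 0.74 [317.5 257.1] [0.5719 0.0259 0.203 ] rel [ 0.7107  0.0074 -2.0472]
cassette_grip 0.59 [318.1 161.5] [0.579  0.0259 0.094 ] rel [0.851  0.0181 0.1315]
cassette 0.65 [322.1 146.3] [0.5835 0.023  0.04  ] rel [0.9363 0.085  1.209 ]
catch_l_pad 0.55 [270.4 165.5] [0.5741 0.0542 0.094 ] rel [ 0.8074 -0.553   0.1266]
catch_r_pad 0.76 [373.1 163.1] [ 0.581  -0.0069  0.094 ] rel [0.8382 0.6769 0.1246]
t 10.225 [0.5362 0.0231 0.1002] hd 5.1070275627732915 [ 0.0006  0.0001 -1.    ] w 0.028123538784804905 F [-0.5381  0.1459 -0.7575]
cas 0.69 [325.4, 119.0] 23859
rect at z=.115 ((590.3704833984375, 24.864646911621094), (112.64396667480469, 60.63298416137695), 5.134324073791504)
```

View pics/w5.png

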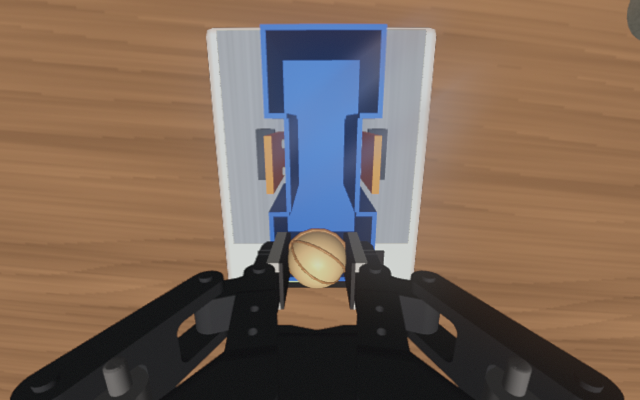

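The nut at (318,258) sits over the near pocket: about x −44, y +3 mm in the cassette frame. Releasing now, then I'll rise.

Emit:
servo_tool:
  rows:
    - [32,0,0.04,0,0,0,0]
    - [40,0,0,0,0,0,0]
    - [48,0,0,0,0,0,0]
    - [48,0,0,0,0,0,0]
    - [48,0,0,0,0,0,0]
    - [48,0,0,-0.4,0,0,0]
    - [50,0,0,-0.7,0,0,0]
    - [50,0,0,-0.4,0,0,0]
    - [50,0,0,0,0,0,0]

```text
clock: 11.4
eef_pos: [0.5374, 0.0211, 0.1764]
ee_rot: [-3.138, -0.14, -0.006]
ft_force: [-1.0, 0.5, -0.3]
gripper_width: 0.0497
```

```bash
python3 -c "
from h import *
c,im=look(dict(nut_b_center=.058,nut_a_center=.015,cassette_grip=.094),'w6')"
```

```text
nut_b_center 0.89 [316.6 187.1] [0.5383 0.0213 0.058 ] rel [0.0552 0.0011 2.3253]
nut_a_center 0.9 [ 47.9 146.9] [0.5482 0.332  0.015 ] rel [ 0.8161 -6.1718  3.1756]
t 11.6 [0.5353 0.0211 0.1737] hd 5.111049994987476 [-0.0026 -0.0001 -1.    ] w 0.049970130925496396 F [-0.4642 -0.3823 -0.5846]
```

View pics/w6.png

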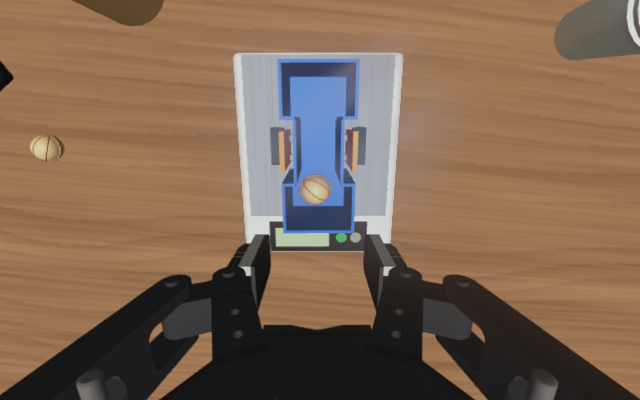

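Nut b lies in the near pocket at (316,188). Nut a is at (46,147). On to nut a.

Emit:
servo_tool:
  rows:
    - [60,0.04,-0.31,0,0,0,0]
    - [60,0.073,-0.65,0,0,0,0]
    - [60,0.073,-0.65,0,0,0,0]
    - [60,0.073,-0.65,0,0,0,0]
    - [60,0.073,-0.65,0.1,0,0,0]
    - [60,0.073,-0.65,0.2,0,0,0]
    - [60,0.073,-0.65,0.3,0,0,0]
    - [60,0.073,-0.65,0.3,0,0,0]
    - [60,0.073,-0.65,0.3,0,0,0]
    - [60,0.073,-0.65,0.28,0,0,0]
    - [60,0,0,0,0,0,0]
    - [60,0,0,0,0,0,0]

```text
clock: 13.1
eef_pos: [0.5432, 0.3308, 0.1004]
ee_rot: [3.137, 0.141, -0.001]
ft_force: [0.3, -0.1, 0.4]
gripper_width: 0.0599
```

```bash
python3 -c "
from h import *
c,im=look(dict(nut_a_center=.015),'w7')"
```

```text
nut_a_center 0.6 [313.6 189.6] [0.5487 0.334  0.015 ] rel [ 0.0987 -0.0793  1.7248]
t 13.2 [0.5441 0.3297 0.1012] hd 5.001982405422187 [ 0.0006 -0.0008 -1.    ] w 0.059638885579802105 F [-0.2687 -0.522   0.6515]
```

Emit:
servo_tool:
  rows:
    - [60,0.08,-0.07,0.2,0,0,0]
    - [55,0,0,0.5,0,0,0]
    - [50,0,0,0.55,0,0,0]
    - [48,0,0,0.5,0,0,0]
    - [48,0,0,0.4,0,0,0]
    - [48,0,0,0.2,0,0,0]
    - [48,0,0,0.03,0,0,0]
    - [40,0,0,0,0,0,0]
    - [32,0,0,0,0,0,0]
    - [22,0,0,0,0,0,0]
    - [22,0,0,0,0,0,0]
    - [22,0,0,0,0,0,0]
  squeeze: 25

```text
clock: 14.7
eef_pos: [0.5479, 0.3352, -0.0172]
ee_rot: [-3.138, -0.14, -0.002]
ft_force: [-0.2, -0.4, 5.2]
gripper_width: 0.028
```

Emit:
servo_tool:
  rows:
    - [22,0,0,-0.2,0,0,0]
    - [22,0,0,-0.5,0,0,0]
    - [22,0,0,-0.8,0,0,0]
    - [22,0,0,-0.8,0,0,0]
    - [22,0,0,-0.7,0,0,0]
    - [22,0.07,0.35,-0.5,0,0,0]
    - [22,0.1,0.65,-0.1,0,0,0]
    - [22,0.1,0.65,0,0,0,0]
    - [22,0.1,0.65,0,0,0,0]
    - [22,0.1,0.65,0,0,0,0]
    - [22,0.1,0.65,0,0,0,0]
    - [22,0.1,0.65,0,0,0,0]
    - [22,0.1,0.65,0,0,0,0]
    - [22,0.1,0.65,0,0,0,0]
    - [22,0.1,0.65,0,0,0,0]
    - [22,0.1,0.06,0,0,0,0]
    - [22,0,0,0,0,0,0]
    - [22,0,0,0,0,0,0]

```text
clock: 16.95
eef_pos: [0.6279, 0.0303, 0.1618]
ee_rot: [-3.137, -0.145, 0.001]
ft_force: [0.1, -0.7, -0.1]
gripper_width: 0.0285
```

```bash
python3 -c "
from h import *
c,im=look(dict(nut_a_center=.19,cassette_grip=.094),'w8')
C=np.array([.5797,.0237]);a=np.radians(5.1);t=C+.044*np.array([np.cos(a),np.sin(a)]);print(t,rel([*t,.1]))"
```

```text
nut_a_center 0.63 [317.9 256.1] [0.6261 0.0293 0.19  ] rel [-0.0394  0.0039 -0.5623]
t 17.1 [0.6281 0.0293 0.162 ] hd 5.22718441472823 [-0.0003  0.0007 -1.    ] w 0.027893324908460533 F [-0.0111  0.0887 -0.1137]
[0.6235 0.0276] [-0.0937  0.0265  1.2397]
```

Emit:
servo_tool:
  rows:
    - [22,-0.09,0.03,0.15,0,0,0]
    - [22,0,0,0.4,0,0,0]
    - [22,0,0,0.4,0,0,0]
    - [22,0,0,0.2,0,0,0]
    - [22,0,0,0.09,0,0,0]
    - [22,0,0,0,0,0,0]
    - [32,0,0,0,0,0,0]
    - [40,0,0,0,0,0,0]
    - [48,0,0,0,0,0,0]
    - [48,0,0,0,0,0,0]
    - [48,0,0,0,0,0,0]
    - [60,0,0,-0.4,0,0,0]
    - [70,-0.2,0,-0.7,0,0,0]
    - [85,-0.5,0,-0.4,0,0,0]
    - [85,-0.5,0,0,0,0,0]
    - [85,-0.3,0,0,0,0,0]
    - [85,0,0,0,0,0,0]
    - [85,0,0,0,0,0,0]

```text
clock: 19.35
eef_pos: [0.5502, 0.0193, 0.1751]
ee_rot: [-3.138, -0.14, -0.002]
ft_force: [-0.3, 0.1, 0.3]
gripper_width: 0.085
```

```bash
python3 ov.py w9
```

```text
nut_b_center 0.72 [313.9 203.8] [0.5763 0.0229 0.203 ] rel [ 0.5278 -0.025  -0.5627]
cassette_grip 0.65 [310.2 164.4] [0.5789 0.0275 0.094 ] rel [ 0.5892 -0.1109  1.6152]
cassette 0.71 [316.1 152.6] [0.5835 0.023  0.04  ] rel [ 0.6748 -0.0121  2.6948]
catch_l_pad 0.86 [279.5 160.2] [0.5802 0.054  0.094 ] rel [ 0.6682 -0.6372  1.6144]
catch_r_pad 0.93 [351. 167.] [ 0.5798 -0.0077  0.094 ] rel [0.554  0.5912 1.6146]
t 19.65 [0.5496 0.0192 0.1747] hd 5.106152274156711 [-0.0001  0.     -1.    ] w 0.08467149192838452 F [-0.7073 -0.7653  0.0632]
cas 0.56 [314.5, 157.6] 10866
rect at z=.115 ((579.6736450195312, 23.94192123413086), (133.97393798828125, 61.14078140258789), 5.15632963180542)
```

View pics/w9.png

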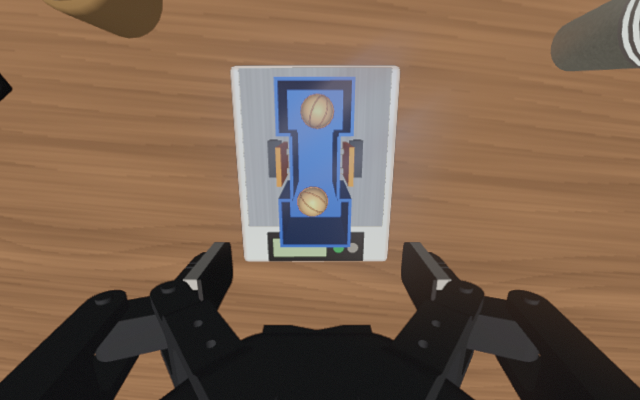

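Both nuts are in: (318,111) in the far pocket and (313,202) in the near one. The cassette is still docked at (0.580, 0.024) with a yaw of 5.15°. I'll go above the catches.

Emit:
servo_tool:
  rows:
    - [85,0.3,-0.04,0.3,0,0,0]
    - [85,0.31,0,0.4,0,0,0]
    - [85,0,0,0.4,0,0,0]
    - [85,0,0,0.3,0,0,0]
    - [85,0,0,0.1,0,0,0]
    - [85,0,0,0,0,0,0]
    - [85,0,0,0,0,0,0]

```text
clock: 20.58
eef_pos: [0.5801, 0.0239, 0.1007]
ee_rot: [-3.138, -0.14, -0.003]
ft_force: [-0.6, -0.8, 0.0]
gripper_width: 0.0846
```

```bash
python3 ov.py w10; python3 -c "
from h import *
print(rel([.5797,.0238,.051]))"
```

```text
nut_b_center 0.9 [315.1 261.3] [0.6141 0.0272 0.203 ] rel [ 0.6862 -0.0037 -2.0443]
cassette_grip 0.76 [314.8 229.1] [0.5792 0.025  0.094 ] rel [-0.0128 -0.0219  0.1324]
cassette 0.82 [317.1 201.6] [0.5821 0.0237 0.04  ] rel [0.0426 0.0088 1.2097]
catch_l_pad 0.6 [266.6 226.7] [0.5781 0.0556 0.094 ] rel [ 0.0238 -0.6347  0.1271]
t 20.875 [0.5797 0.0239 0.1003] hd 5.102381574543259 [ 0.0007  0.0001 -1.    ] w 0.08514500576415165 F [-0.4155  0.3371 -0.3911]
cas 0.75 [316.3, 215.7] 19522
rect at z=.115 ((583.8762817382812, 24.209686279296875), (127.08314514160156, 61.393768310546875), 4.3578338623046875)
[0.0004 0.0038 0.983 ]
```

View pics/w10.png

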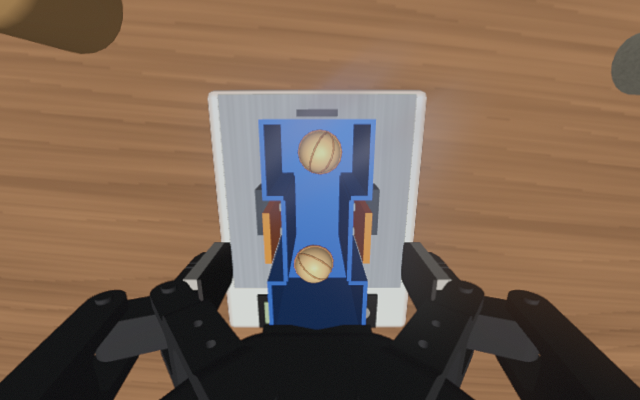

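The fingers (columns 231 and 403) straddle the catches (267 and 367) symmetrically, centred at column 317. Descending.

Emit:
servo_tool:
  rows:
    - [85,0,0,0.15,0,0,0]
    - [85,0,0,0.25,0,0,0]
    - [85,0,0,0.25,0,0,0]
    - [85,0,0,0.2,0,0,0]
    - [85,0,0,0.13,0,0,0]
    - [85,0,0,0,0,0,0]

```text
clock: 21.68
eef_pos: [0.5792, 0.0239, 0.0503]
ee_rot: [-3.138, -0.14, 0.002]
ft_force: [0.1, -0.0, 0.9]
gripper_width: 0.0849
```

```bash
python3 ov.py w11; python3 -c "
from h import *
cv2.imwrite('pics/w11c.png',cv2.resize(cv2.imread('pics/w11.png')[160:360,170:470],None,fx=2.6,fy=2.6))"
```

```text
nut_b_center 0.95 [316.2 302.6] [0.6382 0.029  0.203 ] rel [ 1.1742  0.0023 -3.0365]
cassette_grip 0.66 [314.5 266.6] [0.5797 0.0249 0.094 ] rel [-0.0023 -0.0193 -0.8536]
catch_l_pad 0.56 [251.  268.6] [0.5759 0.0544 0.094 ] rel [-0.0243 -0.6129 -0.8517]
catch_r_pad 0.94 [384.8 265.4] [ 0.5832 -0.0077  0.094 ] rel [ 0.0115  0.6364 -0.8526]
t 21.975 [0.5799 0.024  0.0514] hd 5.1063422353941945 [ 0.0009  0.0002 -1.    ] w 0.08502893300103198 F [ 0.2885  0.2427 -0.1789]
cas 0.68 [314.0, 213.7] 29072
rect at z=.115 ((603.537841796875, 25.88143539428711), (86.97530364990234, 59.64126968383789), 5.130070209503174)
```

View pics/w11c.png

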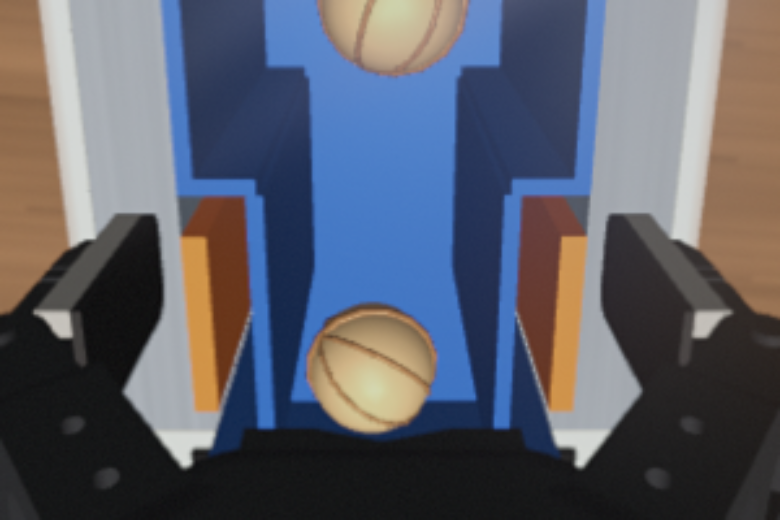

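Fingers stand level beside both catches with even gaps on each side. Pinching now.

Emit:
servo_tool:
  rows:
    - [75,0,0.012,0,0,0,0]
    - [68,0,0,0,0,0,0]
    - [62,0,0,0,0,0,0]
    - [56,0,0,0,0,0,0]
    - [50,0,0,0,0,0,0]
    - [42,0,0,0,0,0,0]
    - [40,0,0,0,0,0,0]
    - [40,0,0,0,0,0,0]
    - [40,0,0,0,0,0,0]
  squeeze: 50

```text
clock: 23.15
eef_pos: [0.5801, 0.0238, 0.0527]
ee_rot: [-3.138, -0.14, -0.002]
ft_force: [-3.2, -0.2, 10.7]
gripper_width: 0.0436
```

The opening reads 43.6 mm where 49 was expected, with 10.7 N vertical force. I'll check the catches in the picture numerically before lifting.

```bash
cat > chk.py <<'E'
from h import *
import sys
def orange(c,im):
    h=cv2.cvtColor(np.asarray(im),cv2.COLOR_RGB2HSV); m=cv2.inRange(h,(8,120,170),(25,255,255))
    n,_,st,ce=cv2.connectedComponentsWithStats(m)
    for i in range(1,n):
        if st[i,4]>40: print("orange",st[i],ce[i])
im=cv2.cvtColor(cv2.imread('pics/w11.png'),cv2.COLOR_BGR2RGB); orange(None,im)
print('now'); c,im=look(dict(catch_l_pad=.094,catch_r_pad=.094,cassette_grip=.094,nut_a_center=.06),sys.argv[1]); orange(c,im)
for l in("catch_l","catch_r"):
    for d in arm.outline_of(l,"wrist")[:1]: print(l,d["confidence"],np.round(d["position"]),np.asarray(d["pixels"]).sum())
# top edge of catch plates z=.110, outer face y
s=arm.sense();M=R.from_rotvec(s["ee_rot"])
for y in(.0315,.0275,.0245,.0205): print(y,[np.round(proj(c,np.array([*s["eef_pos"][:2],.11])+M.apply((x,sg*y,0)))) for sg in(-1,1) for x in(-.016,.016)])
E
python3 chk.py w12
```

```text
orange [240 251  14  67 611] [246.5548 283.6678]
orange [381 251  15  67 604] [387.8278 283.4338]
now
catch_r_pad 0.55 [368.6 265.2] [ 0.5822 -0.0009  0.094 ] rel [-0.0012  0.4957 -0.826 ]
catch_r_pad 0.53 [317.8 163.8] [0.6281 0.0275 0.094 ] rel [ 0.965   0.0118 -0.8242]
nut_a_center 0.87 [320.  159.1] [0.6257 0.026  0.06  ] rel [ 0.9139  0.0376 -0.1443]
t 23.4 [0.5801 0.0238 0.0527] hd 5.119937998049286 [ 0.0014  0.0007 -1.    ] w 0.04319370299555525 F [-2.174   0.9869 11.1411]
orange [259 250   7  16  73] [262.1096 255.3973]
orange [365 250  10  66 150] [368.6933 276.4   ]
catch_l 0.82 [368. 255.] 247
catch_r 0.82 [368. 255.] 247
0.0315 [array([244., 316.]), array([239., 249.]), array([388., 316.]), array([394., 249.])]
0.0275 [array([253., 316.]), array([249., 249.]), array([379., 316.]), array([384., 249.])]
0.0245 [array([260., 316.]), array([256., 249.]), array([372., 316.]), array([377., 249.])]
0.0205 [array([269., 316.]), array([266., 249.]), array([363., 316.]), array([367., 249.])]
```

Both catches' outer faces project to about 24.5 mm from the centre line, so they're fully pressed. The reading of 43 mm must be finger flex. I'll lift gently first.

Emit:
servo_tool:
  rows:
    - [40,0,0,-0.04,0,0,0]
    - [40,0,0,-0.04,0,0,0]
    - [40,0,0,-0.06,0,0,0]
    - [40,0,0,-0.06,0,0,0]
    - [40,0,0,0,0,0,0]
  squeeze: 60

```text
clock: 24.12
eef_pos: [0.5797, 0.0233, 0.061]
ee_rot: [-3.138, -0.14, -0.001]
ft_force: [-0.5, 0.1, -2.8]
gripper_width: 0.042
```

```bash
python3 chk.py w13|sed -n '/now/,$p'|grep -v "^0.0"
```

```text
now
catch_l_pad 0.62 [266.9 265.2] [0.5728 0.0479 0.094 ] rel [-0.0896 -0.5016 -0.6623]
catch_r_pad 0.71 [365.  265.4] [ 0.5772 -0.0017  0.094 ] rel [-0.0902  0.4932 -0.6632]
cassette_grip 0.75 [315.1 264.2] [0.5756 0.0236 0.094 ] rel [-0.0761 -0.0123 -0.6638]
nut_a_center 0.81 [319.8 159.9] [0.6238 0.0254 0.06  ] rel [0.8874 0.0389 0.0163]
t 24.375 [0.5795 0.0233 0.0608] hd 5.107263298961135 [-0.0003  0.0001 -1.    ] w 0.041600664562963977 F [-0.264   0.0543 -3.6396]
orange [259 249   7  11  71] [262.0423 254.2817]
orange [368 250   7  10  65] [370.8615 254.3846]
catch_l 0.65 [263. 255.] 137
catch_r 0.65 [263. 255.] 137
```

The cassette rises with the tool: its features are fixed in the wrist view and about 3 N hangs on it. Continuing to 10 cm.

Emit:
servo_tool:
  rows:
    - [40,0,0,-0.06,0,0,0]
    - [40,0,0,-0.1,0,0,0]
    - [40,0,0,-0.12,0,0,0]
    - [40,0,0,-0.14,0,0,0]
    - [40,0,0,-0.16,0,0,0]
    - [40,0,0,-0.18,0,0,0]
    - [40,0,0,-0.2,0,0,0]
    - [40,0,0,-0.2,0,0,0]
    - [40,0,0,-0.18,0,0,0]
    - [40,0,0,-0.15,0,0,0]
    - [40,0,0,-0.13,0,0,0]
    - [40,0,0,-0.1,0,0,0]
    - [40,0,0,-0.06,0,0,0]
    - [40,0,0,-0.04,0,0,0]
    - [40,0,0,0,0,0,0]
    - [40,0,0,0,0,0,0]
    - [40,0,0,0,0,0,0]
    - [40,0,0,0,0,0,0]

```text
clock: 26.72
eef_pos: [0.5795, 0.0233, 0.1518]
ee_rot: [-3.138, -0.14, 0.0]
ft_force: [-0.4, -0.1, -2.9]
gripper_width: 0.0419
```

```bash
python3 chk.py w14|sed -n '/now/,$p'|grep -v "^0.0"; python3 -c "
from h import *
r={}
for n in('scene','top'):
    c,im=snap(n,n+'9')
    for l,z in dict(cassette_grip=.194,nut_a_center=.158,nut_b_center=.158,jar_center=.055,cups_center=.0535).items():
        for d in arm.pinpoint(l,n)[:2]: print(l,n,round(d['confidence'],2),np.round(d['position']),at_z(c,d['position'],z)); r.setdefault(l,[]).append(ray(c,d['position'])) if d is not None else 0
print(tri(r['cassette_grip'][:2]))
c,im=snap('wrist')
for l in('nut_a_center','nut_b_center'):
    print([(round(d['confidence'],2),np.round(d['position'])) for d in arm.pinpoint(l,'wrist')])
"
```

```text
now
catch_l_pad 0.51 [269.9 264.2] [0.5228 0.0586 0.094 ] rel [-1.0683 -0.8035  1.1579]
catch_r_pad 0.6 [366.2 265.5] [ 0.529 -0.024  0.094] rel [-1.0916  0.8531  1.158 ]
cassette_grip 0.93 [314. 264.] [0.5264 0.0209 0.094 ] rel [-1.0628 -0.045   1.1583]
cassette_grip 0.34 [366.2 265.7] [ 0.5288 -0.024   0.094 ] rel [-1.0952  0.8534  1.1582]
nut_a_center 0.72 [321.  161.4] [0.61   0.0222 0.06  ] rel [0.6046 0.0771 1.8386]
t 26.975 [0.5796 0.0233 0.1519] hd 5.106888582055956 [-0.      0.0001 -1.    ] w 0.041865535146569606 F [-0.2194  0.4743 -2.4186]
orange [70 12 17 16 52] [78.4423 20.1731]
orange [259 249   7  11  75] [262.08 254.  ]
orange [368 249   7  11  72] [371.2083 254.2083]
catch_l 0.45 [263. 251.] 111
catch_r 0.45 [263. 251.] 111
cassette_grip scene 0.6 [323. 169.] [0.571  0.0229 0.194 ]
nut_a_center scene 0.56 [323. 172.] [0.5266 0.0219 0.158 ]
nut_b_center scene 0.36 [324. 176.] [0.5551 0.0252 0.158 ]
jar_center scene 0.92 [386. 222.] [0.7137 0.2414 0.055 ]
cups_center scene 0.95 [248. 226.] [ 0.7201 -0.2447  0.0535]
jar_center top 0.88 [232. 166.] [0.7183 0.2307 0.055 ]
cups_center top 0.63 [389. 156.] [ 0.7218 -0.2513  0.0535]
(array([1.9819, 0.0141, 0.9859]), [np.float64(6.618505129231695e-17)])
[(0.94, array([319., 160.]))]
[(0.97, array([314., 301.]))]
```

```bash
python3 -c "
from h import *
s=arm.sense();print(s['clock'],s['eef_pos'],s['gripper_width'],s['ft_force']);print(arm.job_done())"
```

```text
27.825 [0.5796 0.0233 0.1519] 0.04162519255261955 [ 0.1892  0.2389 -2.3098]
the job is handed in; nothing more can be done
None
```

Both walnuts went into the docked cassette, one per end pocket. I then pinched the catches, lifted the cassette straight up about 10 cm, and handed the job in at 27.8 s while still holding it.

**Last checks:**
- The lift was about 99 mm, with the tool axis vertical.
- About 2.3–2.9 N hung from the wrist, which fits the cassette plus two nuts.
- The wrist camera saw both nuts in the tub, at (319,160) and (314,301). The cassette's features had not moved relative to the fingers.
- The jar and cups were found where they started, within the networks' scatter. I did not re-measure the other four bystanders.

**What failed or disagreed:**
- **First grasp:** my first close on nut b was too high. The fingertips turned out to sit about 22 mm behind the reported TCP, so I lowered and gripped it properly.
- **Finger opening:** it read about 42 mm instead of 49 mm on the pinched catches. The camera put the catch faces 24.5 mm from the centre line, which means fully pressed. I took the rest to be finger flex.
- **Overhead cross-check:** the top camera did not find the cassette in the final check. The lift height therefore rests on the arm's pose and the wrist and scene views.

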